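Slide rack from the covered staining dish to the open one

TASK

Move the microscope slides on to the next staining dish: lift the lid off the covered dish by its knob and set it aside, knob up, in the middle of the round plate, so that its stained lip does not mark the table. Then take the slide rack out by its grip, lower it into the open dish and let go once it stands flat on the bottom; the slides are glass, so drop nothing. Leave both dishes, the plate and the bottles standing where they are.

Things in the scene. Friction and masses are not known exactly. Their poses are not given: they have to be found in the camera images.
- covered_dish: rectangular white plastic staining dish that has the lid on it at the start and the slide rack inside; outside 100 (x) x 126 (y) x 88 mm high (106 x 132 at the rim flange, 150 along y over a small lug at each end), inside 90 x 116 mm, floor 5 mm thick; loose, 0.65 kg. Origin: centre of the underside, z up, y along its length
- open_dish: a second dish of exactly the same shape and size, empty and without lid: inside 90 (x) x 116 (y) mm, 83 mm deep from the rim at z = 88 mm, floor top at z = 5 mm; 3 mm play for the rack on every side. Origin: centre of the underside, z up, y along its length
- lid: loose white lid, plate 106 (x) x 132 (y) x 5 mm, with a locating lip 86 x 112 mm that reaches 8 mm down into the dish (2 mm play a side) and a black knob; 0.2 kg. Origin: centre of the lip's lower edge; the plate's underside is at z = 8 mm, its top at 13 mm, the knob's top at 48 mm. On the dish the origin is 80 mm above the dish's underside
- lid_knob (a point): point to grip, on the axis of the lid's round black knob, 36 mm above the lid's origin and 12 mm below the knob's top; knob head 28 mm in diameter from 27 to 42 mm above the lid's origin, thinner neck (18 to 20 mm) below; lid plate 23 mm below this point
- rack: steel slide rack, 84 (x) x 110 (y) mm basket, 30 mm high, with ten glass slides and a fixed bail handle along y over the middle, 73 mm high in all; 0.3 kg; it stands in the covered dish at the start, its top 10 mm below the rim. Origin: centre of the underside, z up, y along its length; a half turn about z makes no difference
- rack_grip (a point): centre of the black grip of the rack's bail, 66 mm above the rack's origin; the grip is a flat-sided bar 12 mm thick (x), 60 mm long (y), 14 mm high; nothing within 35 mm of it on either side in x, slides 37 mm below
- plate: round shallow plastic plate, 195 mm in diameter, 13 mm high, flat middle 130 mm across with its top at z = 2 mm; a lid laid centrally on it rests by its plate corners on the sloping rim, its origin about 4 mm above the origin of the plate. Origin: centre of the underside
- dropper_a: amber dropper bottle with red bulb, 32 mm in diameter, 107 mm high, standing near the work; leave alone. Origin: centre of the underside
- dropper_b: clear dropper bottle with black bulb, 32 mm in diameter, 107 mm high; leave alone. Origin: centre of the underside
- wash_bottle: clear bottle with white flip cap, 77 mm in diameter, 186 mm high; leave alone. Origin: centre of the underside
- glue_bottle: white bottle, 43 mm in diameter, 131 mm high; leave alone. Origin: centre of the underside
Mind the look-alikes: they are no part of the job. Leave any green look-alike of the wash_bottle alone.

How it is judged:
On the way, in this order (a step that is already met when the one before it is completed fails the run):
1. the lid lies knob up on the plate, let go, while the rack still stands in its dish (horizontal distance between lid and plate below 0.03 m and z of lid in the frame of plate below 0.016 m and angle between lid's own z axis and vertical below 0.15 rad and contact force between lid and the fingers below 0.05 N and z of rack in the frame of covered_dish below 0.02 m), for 0.2 s.
2. the rack is lifted clear of the first dish (z of rack in the frame of covered_dish above 0.088 m), for 0.05 s.
At the end, for the whole second after the job is handed in: Rack level on the open dish's floor (within 9 mm of its centre, origin under 9 mm above its underside, parallel within 0.12 rad, tilt < 0.06); lid knob up on the plate (centres within 30 mm, lip under 16 mm above its underside, tilt < 0.15); both released, at rest (horizontal distance between lid and plate below 0.03 m and z of lid in the frame of plate below 0.016 m and angle between lid's own z axis and vertical below 0.15 rad and horizontal distance between rack and open_dish below 0.009 m and z of rack in the frame of open_dish below 0.009 m and angle between the y axis of rack and the y axis of open_dish, either way round below 0.12 rad and angle between rack's own z axis and vertical below 0.06 rad and contact force between each of lid, rack and the fingers below 0.05 N and linear speed of each of rack, lid below 0.02 m/s); the robot touches nothing.
It fails at once if the lid is dropped (falls freely by more than about 30 mm) (contact force between lid and the fingers below 0.05 N and linear speed of lid above 0.75 m/s).
It fails at once if the rack is dropped (falls freely by more than about 30 mm) (contact force between rack and the fingers below 0.05 N and linear speed of rack above 0.75 m/s).
It fails at once if a dish is shoved more than 30 mm or tipped (distance of any of covered_dish, open_dish from where it was at the start of the episode above 0.03 m or angle between any of covered_dish, open_dish's own z axis and vertical above 0.2 rad).
It fails at once if the plate is shoved more than 30 mm (distance of plate from where it was at the start of the episode above 0.03 m).
It fails at once if a bottle is shoved more than 20 mm or tipped (distance of any of dropper_a, dropper_b, wash_bottle, glue_bottle from where it was at the start of the episode above 0.02 m or angle between any of dropper_a, dropper_b, wash_bottle, glue_bottle's own z axis and vertical above 0.3 rad).
It also fails if it takes over 64 s, if anything falls off the work surface, if the arm or the gripper's body presses on something with over 40 N, if the wrist force passes 120 N, or if a joint passes its speed limit or range.

ROBOT

A 6-joint arm with a two-finger parallel gripper is mounted at the origin on a cart in front of the work surface, level with it; the furniture and walls round the work are solid. World frame = base frame: x ahead of the robot, y to its left, z up, the work surface at z = 0. Lengths are in m, angles in rad, forces in N, time in s.
With the tool pointing down it reaches from about 0.325 to 0.9 m from the base axis. Payload 3.5 kg.
Tool frame: the origin (TCP) lies between the finger pads; the fingertips stand bot.tip_reach ahead of it and the grasp point (between the pads) lies 11 mm behind it (bot.tip_reach is the distance from the TCP to the fingertips, in m); z points along the fingers, y is the line along which they close (so a half turn about z gives the same grasp; the last joint's range is limited). The gripper opens to 85 mm and grips with 20 to 120 N. Pads are 22 mm wide; open, the fingers measure 114 mm over their backs; the gripper's body (76 mm by 85 mm) begins 54 mm behind the grasp point. The pads swing forward as they close: fully open they stand 13 mm farther back than shut.
Start: joints at [1.225, 0.276, -0.026, 1.268, 0, 1.467], TCP at [0.15, 0.607, 0.218] pointing down, gripper open.
Joint ranges: [-3.12, 3.12], [-0.85, 1.88], [-1.08, 1.24], [-1.95, 2.15], [-1.57, 1.53], [-3.14, 3.14]. Speed limits (rad/s): [2.57, 2.57, 3.14, 3.14, 3.14, 3.14].

INTERFACE

Orientations are given as a rotation vector (axis times angle).
In Python, from workcell import bot gives the robot as it stands. The module is installed in compiled form; this text tells all that it offers.
- The arm moves only by the tool move_arm, never from a script. Its argument "rows" is a list of rows, each a list of 3 entries, a list of its own where there are three numbers: the shift along the tool's x, y, z normalised to -1 to 1, where 1 is 0.8 m, then the turn about the tool's z normalised to -1 to 1, where 1 is 1.5 rad, then the opening, from 0 (shut) to 1 (fully open). In form: [[[dx, dy, dz], yaw, fingers], ...]. A call has 1 to 5 rows; each row is the pose to reach, as a shift and turn from the pose commanded when the call began, along the tool's axes at that moment; what a row does not reach only later rows make up. A row lasts 1/12 s, in which the tool goes at most 41.7 mm and 7.16 degrees, less where a joint would pass 70% of its speed; a pose out of reach is approached as far as the arm can. A call with a number of a shift or a turn outside -1 to 1 is refused whole. A call with a gripper value outside its range is refused whole. The fingers move at their own pace and stop on an object; "squeeze" is the grip in N (left out, the last holds). Time passes only in rows, so rows that repeat a pose let the fingers close. It gives the time, the measured TCP pose, the force, the opening and the grip force at its end, in the units of the state.
- bot.get_state(): the state, without advancing time (a new reading comes with each control period).
- bot.capture(name): name is "scene" or "top"; returns the picture (400x640x3 uint8, red, green, blue); there is no depth.
- bot.camera_info(name): a dict with "fov_y" (degrees; the focal length in pixels is half the picture's height over the tangent of half this angle, whatever the lens; pixels are square), "cx", "cy" (the principal point, pixels), "rvec" (rotation vector, rad) and "tvec" (3), from world to camera coordinates, as OpenCV has them. Camera axes: x right, y down, z forward; pixel columns grow to the right and rows downward; lengths in m; the calibration is good to about 2 mm. A picture is of the moment at which its call begins. camera_info takes no time and is no camera call.
- bot.sign_off(): hands the job in; it is judged then, once.
The state is a dict: "time_s": time; "joint_pos": joint angles; "qd": joint speeds; "joint_efforts": joint torques, N m; "tool_pos": TCP position; "ee_rot": TCP orientation; "wrist_force": force on the tool from outside, world axes, zero at the start; "torque": the same for the moment, N m; "finger_gap": finger opening in m; "grasp_force": force on a finger pad.
Only numpy, scipy, OpenCV 4.12 (cv2) and the standard library are available. Lean on these libraries where they do the work, as an engineer would, in place of code of your own. Each camera call takes 0.05 s, during which the arm holds its last target. There are 200 camera calls.

## Working session

There is one attempt and no reset: what is moved stays moved. The work goes in short steps, Python scripts to look and compute and a tool call to move; the robot and the scene stay as the last step left them, time stands still between calls to the robot, and variables do not carry over. Pictures are saved under pics/ and viewed, at most 13 in all, crops included, and the job is handed in when it is done.

Besides the shell and the picture viewer there is one more tool, called after "Emit:" by a JSON object that holds its "api" and its "payload", one argument or row to a line. move_arm: Moves the arm, as the interface text tells. Scaled input: -1 to 1 covers 0.8 m each way for a shift and 1.5 rad each way for a turn. Its arguments: {"type":"object","properties":{"rows":{"type":"array","items":{"type":"array"}},"squeeze":{"type":"number"}},"required":["rows"]}

```bash
mkdir -p pics; ls; cat > h.py <<'E'
import numpy as np, cv2
from workcell import bot
def cam(n):
    c=bot.camera_info(n); f=200/np.tan(np.radians(c['fov_y'])/2)
    return f,c['cx'],c['cy'],cv2.Rodrigues(np.array(c['rvec'],float))[0],np.array(c['tvec'],float).ravel()
def ray(n,u,v):
    f,cx,cy,R,t=cam(n); d=R.T@np.array([(u-cx)/f,(v-cy)/f,1]); return -R.T@t,d/np.linalg.norm(d)
def onz(n,u,v,z):
    o,d=ray(n,u,v); return o+d*(z-o[2])/d[2]
def tri(ua,ub,a='scene',b='top'):
    o1,d1=ray(a,*ua);o2,d2=ray(b,*ub)
    s=np.linalg.lstsq(np.c_[d1,-d2],o2-o1,rcond=None)[0]
    p,q=o1+s[0]*d1,o2+s[1]*d2
    return (p+q)/2,np.linalg.norm(p-q)
def proj(n,P):
    f,cx,cy,R,t=cam(n); q=R@np.array(P)+t; return f*q[0]/q[2]+cx,f*q[1]/q[2]+cy
def snap(n,name):
    im=cv2.cvtColor(bot.capture(n),cv2.COLOR_RGB2BGR); cv2.imwrite(f'pics/{name}.png',im); return im
E
python3 - <<'E'
from h import *
for n in('scene','top'):
    snap(n,n+'0'); print(bot.camera_info(n), ray(n,320,200))
print(bot.get_state(),bot.tip_reach)
E
```

```text
pics
{'fov_y': 44.60560258246927, 'cx': 314.42858271756586, 'cy': 197.59933805404316, 'rvec': array([ 1.8455967 , -1.09844683,  0.64487011]), 'tvec': array([-0.46747516,  0.23458702,  1.09890396])} (array([-0.51988495, -0.81314133,  0.74140058]), array([ 0.77067057,  0.40449818, -0.49239019]))
{'fov_y': 43.89023701307409, 'cx': 320.8178001022733, 'cy': 204.6600823370605, 'rvec': array([ 2.14097625, -2.1067607 ,  0.15046504]), 'tvec': array([-0.23268041,  0.56629213,  1.31939377])} (array([ 0.34550867, -0.25819084,  1.38909615]), array([ 0.17380779,  0.02719409, -0.98440405]))
{'time_s': 0.1, 'joint_pos': array([ 1.22457581e+00,  2.77063903e-01, -2.77333936e-02,  1.26804361e+00,
        1.63469568e-05,  1.46739541e+00]), 'qd': array([-4.36020523e-04,  2.24007474e-05,  4.20579622e-03,  3.07856587e-04,
        7.45866489e-04,  6.44175623e-04]), 'joint_efforts': array([ 1.37288494e-04, -4.46707141e+01,  2.96128589e+01,  8.43736256e-03,
       -1.34192769e-04, -3.87781540e-06]), 'tool_pos': array([0.15002738, 0.60596151, 0.21727212]), 'ee_rot': array([-0.3804265 , -3.11799722,  0.00312461]), 'wrist_force': array([-0.47104185,  0.54359344,  0.37738972]), 'torque': array([ 0.01084425, -0.01570946,  0.01012425]), 'grasp_force': 0.0, 'finger_gap': 0.0851453006232919} 0.008
```

View pics/scene0.png

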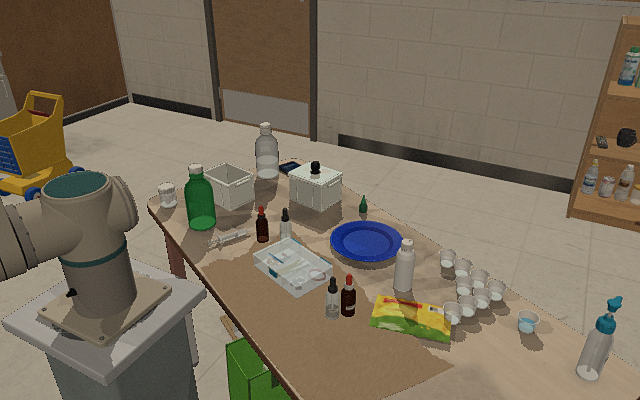

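View pics/top0.png

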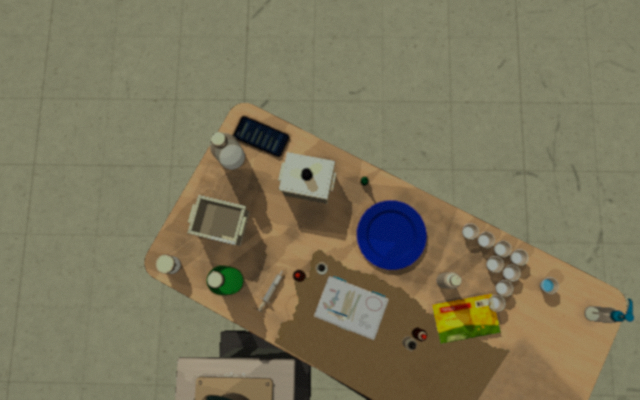

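The scene view shows the covered dish with its knob at (315,168), the open dish at (229,186) and the blue plate at (367,243). In the top view they are at (307,176), (218,220) and (392,236). Next I measure them with masks.

```bash
python3 - <<'E'
from h import *
print('base',proj('top',[0,0,0]),'tcp',proj('top',[.15,.607,.218]),proj('scene',[.15,.607,.218]))
T=cv2.imread('pics/top0.png');S=cv2.imread('pics/scene0.png')
def comp(m,x0,y0,x1,y1,big=True):
    k=np.zeros_like(m);k[y0:y1,x0:x1]=m[y0:y1,x0:x1]
    cs,_=cv2.findContours(k,cv2.RETR_EXTERNAL,cv2.CHAIN_APPROX_NONE); return max(cs,key=cv2.contourArea)
hT=cv2.cvtColor(T,cv2.COLOR_BGR2HSV);hS=cv2.cvtColor(S,cv2.COLOR_BGR2HSV)
# plate
blueT=cv2.inRange(hT,(105,120,40),(130,255,255));blueS=cv2.inRange(hS,(105,120,40),(130,255,255))
c=comp(blueT,350,190,440,280);e=cv2.fitEllipse(c);print('plateT',e,onz('top',*e[0],.013))
c=comp(blueS,320,210,420,280);e2=cv2.fitEllipse(c);print('plateS',e2,tri(e2[0],e[0]))
# knob
dk=cv2.inRange(hT,(0,0,0),(180,255,60));c=comp(dk,295,163,318,185);kT=cv2.fitEllipse(c)
dk=cv2.inRange(hS,(0,0,0),(180,255,60));c=comp(dk,305,158,325,176);kS=cv2.boundingRect(c)
print('knob',kT,kS,tri((kS[0]+kS[2]/2,kS[1]+kS[3]/2),kT[0]))
# white
for nm,b in(('lid',(270,145,345,205)),('open',(180,185,255,250))):
    w=cv2.inRange(hT,(0,0,150),(180,60,255));c=comp(w,*b);r=cv2.minAreaRect(c);bx=cv2.boxPoints(r)
    z=.093 if nm=='lid' else .088
    P=np.array([onz('top',u,v,z) for u,v in bx])
    print(nm,r,P[:,:2].round(4).tolist(),P.mean(0),[np.linalg.norm(P[i]-P[i-1]).round(4) for i in range(4)])
crops=[cv2.resize(T[130:260,170:350],None,fx=4,fy=4,interpolation=2)]
cv2.imwrite('pics/crop1.png',crops[0])
cv2.imwrite('pics/crop2.png',cv2.resize(S[140:280,160:360],None,fx=4,fy=4,interpolation=2))
E
```

```text
base (np.float64(233.27816994597254), np.float64(417.71198591442226)) tcp (np.float64(-44.21669490749059), np.float64(366.8186252016645)) (np.float64(-18.82802452353212), np.float64(139.7074218172444))
plateT ((391.2480773925781, 234.8690948486328), (67.31549835205078, 69.14302062988281), 133.4102020263672) [ 0.49302163 -0.41966578  0.013     ]
plateS ((365.771240234375, 240.73770141601562), (39.95338439941406, 71.28125), 93.87735748291016) (array([ 0.49357106, -0.42016248,  0.00669013]), np.float64(0.000543269911363278))
knob ((306.3957824707031, 174.26214599609375), (9.3402681350708, 10.925514221191406), 170.74888610839844) (311, 161, 9, 13) (array([ 0.64123524, -0.18643007,  0.10670499]), np.float64(0.002269336868436586))
lid ((305.0191955566406, 174.40383911132812), (50.7940788269043, 38.046531677246094), 11.309932708740234) [[0.605, -0.1054], [0.708, -0.1222], [0.682, -0.2571], [0.5799, -0.2387]] [ 0.64372174 -0.18086009  0.093     ] [np.float64(0.1357), np.float64(0.1044), np.float64(0.1374), np.float64(0.1037)]
open ((192.44338989257812, 212.69813537597656), (3.7087347507476807, 18.6810359954834), 15.94539737701416) [[0.5132, 0.1276], [0.5618, 0.1168], [0.5592, 0.1071], [0.5106, 0.1179]] [0.53616426 0.11736777 0.088     ] [np.float64(0.01), np.float64(0.0498), np.float64(0.0101), np.float64(0.0498)]
```

View pics/crop1.png

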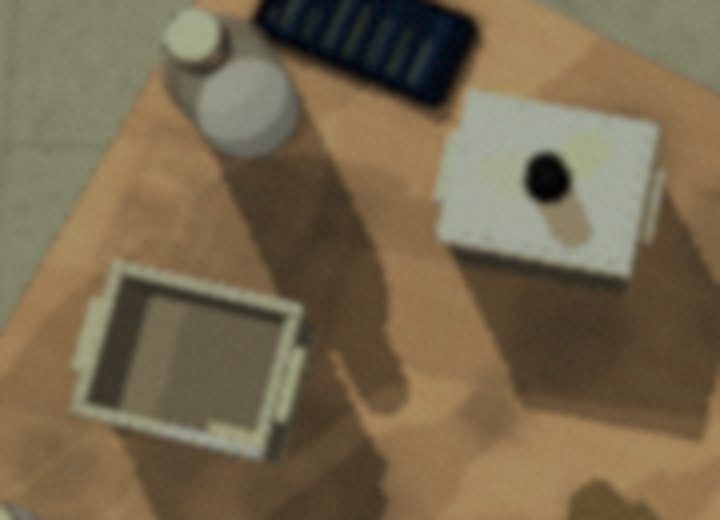

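View pics/crop2.png

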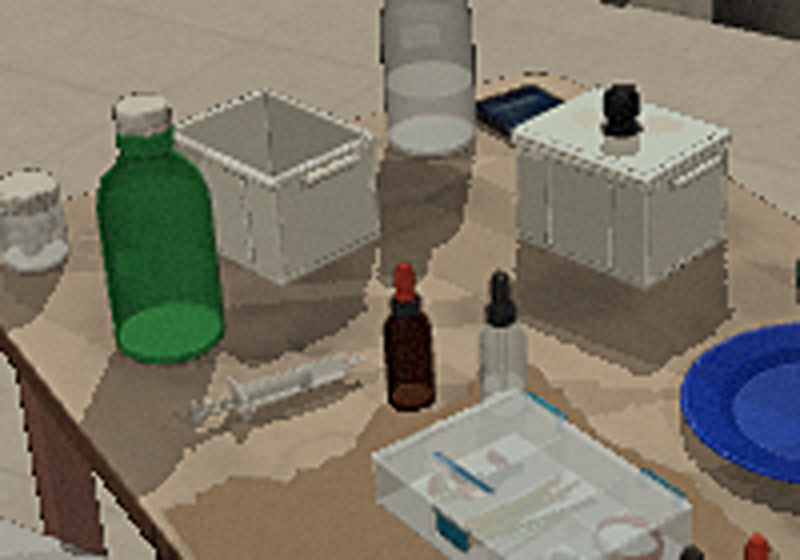

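The crops confirm the targets. There is one lidded dish, with its knob at top (307,174), and one open empty dish at top (217,220). No other box dish is present: the clear flat case at scene (293,265) is not a dish. The bottle next to the open dish at scene (200,198) is the green look-alike, so I leave it alone. Now I triangulate the corners.

```bash
python3 - <<'E'
from h import *
t=lambda u,v:(170+u/4-.4,130+v/4-.4)
s=lambda u,v:(160+u/4-.4,140+v/4-.4)
def fit(nm,C,z):
    P=np.array([onz('top',*t(*c),z) for c in C])[:,:2]
    # order TL,TR,BR,BL ; long side TL-TR
    y=(P[0]+P[3]-P[1]-P[2]); yaw=np.arctan2(-y[0],y[1])
    x=(P[0]+P[1]-P[2]-P[3]); yx=np.arctan2(x[1],x[0])
    print(nm,P.mean(0).round(4),'yaw',yaw.round(3),yx.round(3),'len',np.linalg.norm(y)/2,np.linalg.norm(x)/2)
fit('lid',[(468,90),(660,124),(630,278),(441,243)],.093)
fit('open',[(118,262),(303,306),(268,460),(73,412)],.088)
for nm,a,b in(('oBack/TR?',(266,92),(118,262)),('oRight',(375,137),(303,306)),('oFront',(275,185),(268,460)),('oLeft',(180,128),(73,412)),
  ('lLeft',(517,133),(441,243)),('lFront',(645,182),(630,278)),('lRight',(731,132),(660,124)),('knobtop-c',(622,103),(547,178))):
    p,e=tri(s(*a),t(*b)); print(nm,p.round(4),e.round(4))
print('bottles')
for nm,uv in(('dropA scene',s(404,300)),('dropB',s(500,290)),('green cap',s(143,110)),('wash',s(428,0))): 
    for z in(.1,.18): print(nm,z,onz('scene',*uv,z).round(3))
p=bot.get_state();R=cv2.Rodrigues(p['ee_rot'])[0];print(R.round(3))
E
```

```text
lid [ 0.6407 -0.1864] yaw -0.17 -0.157 len 0.12997327450937196 0.10669352044055018
open [0.5189 0.0501] yaw -0.221 -0.206 len 0.13168825063596373 0.10442030114861585
oBack/TR? [0.5851 0.1047 0.0809] 0.001
oRight [ 0.5559 -0.0216  0.0837] 0.0026
oFront [ 0.4531 -0.0044  0.086 ] 0.0
oLeft [0.487  0.1201 0.0885] 0.015
lLeft [ 0.6007 -0.1162  0.0899] 0.004
lFront [ 0.5771 -0.2405  0.0905] 0.0014
lRight [ 0.6829 -0.2587  0.0889] 0.0023
knobtop-c [ 0.6397 -0.1864  0.1145] 0.0014
bottles
dropA scene 0.1 [ 0.346 -0.189  0.1  ]
dropA scene 0.18 [ 0.238 -0.267  0.18 ]
dropB 0.1 [ 0.385 -0.236  0.1  ]
dropB 0.18 [ 0.272 -0.308  0.18 ]
green cap 0.1 [0.483 0.141 0.1  ]
green cap 0.18 [0.358 0.022 0.18 ]
wash 0.1 [0.768 0.071 0.1  ]
wash 0.18 [ 0.607 -0.04   0.18 ]
[[-0.971  0.24  -0.001]
 [ 0.24   0.971 -0.002]
 [ 0.    -0.002 -1.   ]]
```

Emit:
{"api": "move_arm", "payload": {
  "rows": [
    [[-0.0357, -0.035, -0.05], 0, 1],
    [[-0.0715, -0.07, -0.05], 0, 1],
    [[-0.107, -0.105, -0.05], 0, 1],
    [[-0.143, -0.14, -0.05], 0, 1],
    [[-0.1787, -0.1749, -0.05], 0, 1]
  ],
  "squeeze": 40
}}

```text
time_s: 0.52
tool_pos: [0.2533, 0.439, 0.2583]
ee_rot: [0.379, 3.118, 0.0]
wrist_force: [0.3, 0.1, 0.0]
finger_gap: 0.085
grasp_force: 0.0
```

Emit:
{"api": "move_arm", "payload": {
  "rows": [
    [[-0.0357, -0.035, 0], 0, 1],
    [[-0.0715, -0.07, 0], 0, 1],
    [[-0.107, -0.105, 0], 0, 1],
    [[-0.143, -0.14, 0], 0, 1],
    [[-0.1787, -0.1749, 0], 0, 1]
  ]
}}

```text
time_s: 0.93
tool_pos: [0.3582, 0.2685, 0.258]
ee_rot: [-0.38, -3.118, 0.0]
wrist_force: [0.8, 0.8, 0.2]
finger_gap: 0.0857
grasp_force: 0.0
```

Emit:
{"api": "move_arm", "payload": {
  "rows": [
    [[-0.0357, -0.035, 0], 0, 1],
    [[-0.0715, -0.07, 0], 0, 1],
    [[-0.107, -0.105, 0], 0, 1],
    [[-0.143, -0.14, 0], 0, 1],
    [[-0.1787, -0.1749, 0], 0, 1]
  ]
}}

```text
time_s: 1.35
tool_pos: [0.4634, 0.0983, 0.258]
ee_rot: [-0.381, -3.118, -0.0]
wrist_force: [0.8, 1.4, 0.7]
finger_gap: 0.0854
grasp_force: 0.0
```

Emit:
{"api": "move_arm", "payload": {
  "rows": [
    [[-0.0357, -0.035, 0], 0, 1],
    [[-0.0715, -0.07, 0], 0, 1],
    [[-0.107, -0.105, 0], 0, 1],
    [[-0.143, -0.14, 0], 0, 1],
    [[-0.1787, -0.1749, 0], 0, 1]
  ]
}}

```text
time_s: 1.77
tool_pos: [0.5685, -0.0719, 0.2578]
ee_rot: [-0.381, -3.118, -0.0]
wrist_force: [0.3, 1.3, 1.3]
finger_gap: 0.0855
grasp_force: 0.0
```

Emit:
{"api": "move_arm", "payload": {
  "rows": [
    [[0, 0, 0], 0.083, 1],
    [[0, 0, 0], 0.166, 1],
    [[0, 0, 0], 0.249, 1],
    [[0, 0, 0], 0.332, 1],
    [[0, 0, 0], 0.332, 1]
  ]
}}

```text
time_s: 2.18
tool_pos: [0.5679, -0.0701, 0.2576]
ee_rot: [-1.14, -2.926, 0.0]
wrist_force: [0.0, 0.1, -0.3]
finger_gap: 0.0856
grasp_force: 0.0
```

Emit:
{"api": "move_arm", "payload": {
  "rows": [
    [[0, 0, 0], 0.083, 1],
    [[0, 0, 0], 0.166, 1],
    [[0, 0, 0], 0.249, 1],
    [[0, 0, 0], 0.332, 1],
    [[0, 0, 0], 0.332, 1]
  ]
}}

```text
time_s: 2.6
tool_pos: [0.5679, -0.0698, 0.258]
ee_rot: [-1.822, -2.558, 0.0]
wrist_force: [0.6, 0.3, -0.7]
finger_gap: 0.0854
grasp_force: 0.0
```

Emit:
{"api": "move_arm", "payload": {
  "rows": [
    [[0, 0, 0], 0.083, 1],
    [[0, 0, 0], 0.166, 1],
    [[0, 0, 0], 0.249, 1],
    [[0, 0, 0], 0.332, 1],
    [[0, 0, 0], 0.332, 1]
  ]
}}

```text
time_s: 3.02
tool_pos: [0.568, -0.0699, 0.2581]
ee_rot: [-2.394, -2.033, 0.0]
wrist_force: [-0.2, -0.1, -0.1]
finger_gap: 0.0853
grasp_force: 0.0
```

```bash
cat >> h.py <<'E'
def go(P,yaw=None):
    """shift (units of 0.8 m, tool axes) and turn (units of 1.5 rad) to reach TCP P with tool y at world angle yaw"""
    s=bot.get_state();R=cv2.Rodrigues(np.array(s['ee_rot']))[0];a=np.arctan2(R[1,1],R[0,1])
    print('t',round(s['time_s'],2),'tcp',s['tool_pos'].round(4),'yaw',a.round(3),'tilt',R[2].round(3),'F',s['wrist_force'].round(1),'gap',round(s['finger_gap'],4),'grip',round(s['grasp_force'],1),'q',s['joint_pos'].round(2))
    # ideal down frame
    X=np.array([np.sin(a),-np.cos(a),0]);X=R[:,0]
    print('shift',(R.T@(np.array(P)-s['tool_pos'])/.8).round(4),'turn',None if yaw is None else round(-(yaw-a)/1.5,4))
E
python3 - <<'E'
from h import *
go([.640,-.1864,.17],-.165)
s=lambda u,v:(160+u/4-.4,140+v/4-.4)
print('green',onz('scene',*s(170,335),0),'wash',onz('scene',*s(430,135),0),'dropA',onz('scene',*s(410,398),0),'dropB',onz('scene',*s(500,385),0))
E
```

```text
t 3.02 tcp [ 0.568  -0.0699  0.2581] yaw -0.163 tilt [ 0. -0. -1.] F [-0.2 -0.1 -0.1] gap 0.0853 grip 0.0 q [-0.24  0.17 -0.08  1.32 -0.    1.5 ]
shift [-0.1292  0.1124  0.1101] turn 0.0015
green [0.36109282 0.02759706 0.        ] wash [0.71772236 0.04138324 0.        ] dropA [ 0.3760775  -0.16696218  0.        ] dropB [ 0.41858053 -0.21214592  0.        ]
```

Emit:
{"api": "move_arm", "payload": {
  "rows": [
    [[-0.032, 0.028, 0.028], 0, 1],
    [[-0.064, 0.056, 0.055], 0, 1],
    [[-0.096, 0.084, 0.082], 0, 1],
    [[-0.1292, 0.1124, 0.11], 0, 1],
    [[-0.1292, 0.1124, 0.11], 0, 1]
  ]
}}

```text
time_s: 3.43
tool_pos: [0.6397, -0.191, 0.1637]
ee_rot: [-2.392, -2.031, 0.007]
wrist_force: [0.3, 0.9, -0.8]
finger_gap: 0.0854
grasp_force: 0.0
```

```bash
python3 - <<'E'
from h import *
go([.640,-.1864,.107],-.165)
a=snap('top','top1');b=snap('scene','scene1')
A=cv2.resize(a[120:240,240:370],(520,480),interpolation=2);B=cv2.resize(b[100:240,260:330+30],(400,560),interpolation=2)[:480]
B=cv2.resize(b[110:230,270:340],(280,480),interpolation=2)
cv2.imwrite('pics/c3.png',np.hstack([A,B]))
E
```

```text
t 3.43 tcp [ 0.6397 -0.191   0.1637] yaw -0.163 tilt [-0.001 -0.006 -1.   ] F [ 0.3  0.9 -0.8] gap 0.0854 grip 0.0 q [-0.39  0.39  0.01  1.2  -0.    1.35]
shift [ 0.0057 -0.0002  0.0708] turn 0.0015
```

View pics/c3.png

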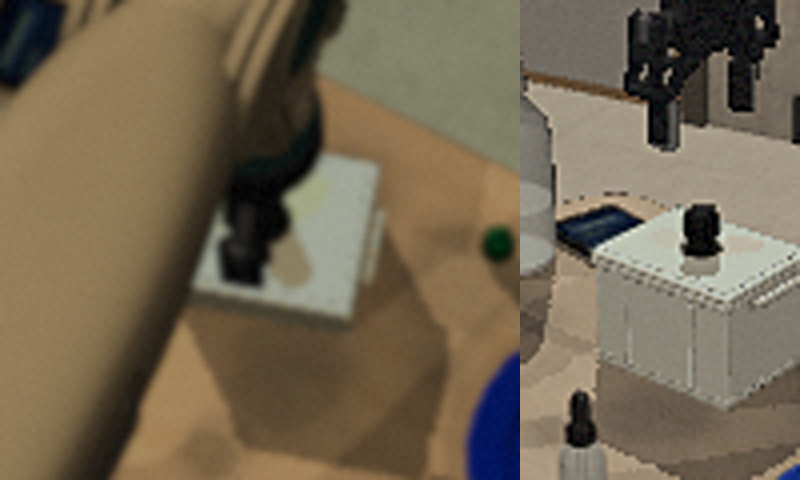

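The open fingers at crop x 663 and 740 straddle the knob at (701,230). I descend and grip it.

Emit:
{"api": "move_arm", "payload": {
  "rows": [
    [[0, 0, 0.02], 0, 1],
    [[0, 0, 0.04], 0, 1],
    [[0, 0, 0.06], 0, 1],
    [[0, 0, 0.0788], 0, 1],
    [[0, 0, 0.0788], 0, 1]
  ]
}}

```text
time_s: 3.95
tool_pos: [0.6375, -0.1847, 0.1053]
ee_rot: [-2.39, -2.033, 0.003]
wrist_force: [-0.1, 0.2, -1.2]
finger_gap: 0.0855
grasp_force: 0.0
```

Emit:
{"api": "move_arm", "payload": {
  "rows": [
    [[0, 0, 0], 0, 0],
    [[0, 0, 0], 0, 0],
    [[0, 0, 0], 0, 0],
    [[0, 0, 0], 0, 0],
    [[0, 0, 0], 0, 0]
  ]
}}

```text
time_s: 4.37
tool_pos: [0.6406, -0.187, 0.1086]
ee_rot: [2.396, 2.029, 0.002]
wrist_force: [1.5, 0.2, 7.0]
finger_gap: 0.0253
grasp_force: 12.0
```

Emit:
{"api": "move_arm", "payload": {
  "rows": [
    [[0, 0, 0], 0, 0],
    [[0, 0, 0], 0, 0],
    [[0, 0, 0], 0, 0],
    [[0, 0, 0], 0, 0],
    [[0, 0, 0], 0, 0]
  ]
}}

```text
time_s: 4.78
tool_pos: [0.6407, -0.187, 0.1089]
ee_rot: [2.396, 2.029, 0.002]
wrist_force: [0.2, 0.8, 6.1]
finger_gap: 0.023
grasp_force: 39.1
```

```bash
python3 - <<'E'
from h import *
go([.640,-.1864,.107],-.165)
E
```

```text
t 4.78 tcp [ 0.6407 -0.187   0.1089] yaw -0.166 tilt [-0.     0.002 -1.   ] F [0.2 0.8 6.1] gap 0.023 grip 39.1 q [-0.38  0.42 -0.07  1.08  0.    1.36]
shift [ 0.0006 -0.001   0.0024] turn -0.0005
```

The gap of 23 mm with a 6 N upward push suggests the pads sit on the rounded top of the knob. I'll re-grip 6 mm lower.

Emit:
{"api": "move_arm", "payload": {
  "rows": [
    [[0, 0, 0], 0, 1],
    [[0, 0, 0], 0, 1],
    [[0, 0, 0], 0, 1],
    [[0, 0, 0.0065], 0, 1],
    [[0, 0, 0.0065], 0, 1]
  ]
}}

```text
time_s: 5.2
tool_pos: [0.639, -0.1865, 0.1006]
ee_rot: [-2.397, -2.028, 0.002]
wrist_force: [0.8, 0.4, -0.4]
finger_gap: 0.0814
grasp_force: 0.0
```

Emit:
{"api": "move_arm", "payload": {
  "rows": [
    [[0, 0, 0], 0, 0],
    [[0, 0, 0], 0, 0],
    [[0, 0, 0], 0, 0],
    [[0, 0, 0], 0, 0],
    [[0, 0, 0], 0, 0]
  ]
}}

```text
time_s: 5.62
tool_pos: [0.6401, -0.1869, 0.1024]
ee_rot: [2.398, 2.029, 0.001]
wrist_force: [-2.9, 0.9, 11.5]
finger_gap: 0.0253
grasp_force: 40.7
```

Emit:
{"api": "move_arm", "payload": {
  "rows": [
    [[0, 0, 0], 0, 0],
    [[0, 0, 0], 0, 0],
    [[0, 0, 0], 0, 0],
    [[0, 0, 0], 0, 0],
    [[0, 0, 0], 0, 0]
  ]
}}

```text
time_s: 6.03
tool_pos: [0.6401, -0.1869, 0.1025]
ee_rot: [2.397, 2.029, 0.001]
wrist_force: [-0.1, -0.8, 3.1]
finger_gap: 0.0247
grasp_force: 39.5
```

```bash
python3 - <<'E'
from h import *
go([.640,-.1864,.107],-.165)
b=snap('scene','scene2')
cv2.imwrite('pics/c4.png',cv2.resize(b[110:230,270:370],(600,560),interpolation=2))
E
```

```text
t 6.03 tcp [ 0.6401 -0.1869  0.1025] yaw -0.166 tilt [-0.     0.001 -1.   ] F [-0.1 -0.8  3.1] gap 0.0247 grip 39.5 q [-0.38  0.42 -0.07  1.07  0.    1.36]
shift [ 0.0006 -0.0003 -0.0057] turn -0.0007
```

Emit:
{"api": "move_arm", "payload": {
  "rows": [
    [[0, 0, -0.003], 0, 0],
    [[0, 0, -0.006], 0, 0],
    [[0, 0, -0.009], 0, 0],
    [[0, 0, -0.012], 0, 0],
    [[0, 0, -0.012], 0, 0]
  ]
}}

```text
time_s: 6.5
tool_pos: [0.64, -0.1868, 0.112]
ee_rot: [2.398, 2.029, 0.0]
wrist_force: [-0.4, -0.2, -1.9]
finger_gap: 0.0247
grasp_force: 39.4
```

```bash
python3 - <<'E'
from h import *
go([.640,-.1864,.107],-.165)
b=snap('scene','scene3')
cv2.imwrite('pics/c4.png',cv2.resize(b[110:230,270:370],(600,560),interpolation=2))
E
```

```text
t 6.5 tcp [ 0.64   -0.1868  0.112 ] yaw -0.166 tilt [-0.  0. -1.] F [-0.4 -0.2 -1.9] gap 0.0247 grip 39.4 q [-0.38  0.42 -0.06  1.09 -0.    1.36]
shift [ 0.0005 -0.      0.0062] turn -0.0007
```

View pics/c4.png

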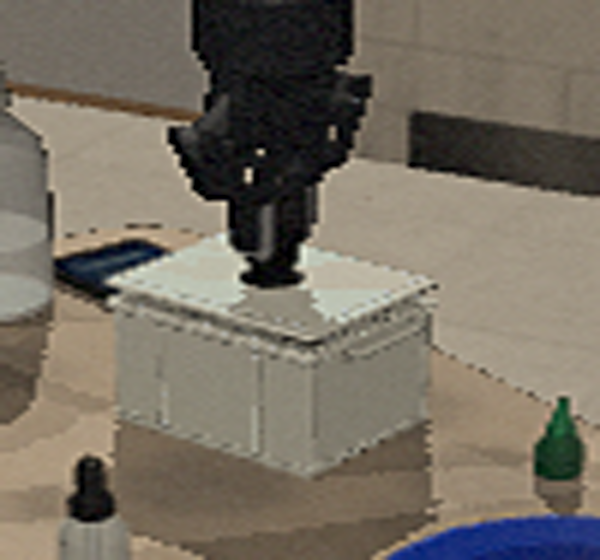

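The lid is lifted and level, and the wrist reads its 1.9 N weight. I carry it to the plate.

Emit:
{"api": "move_arm", "payload": {
  "rows": [
    [[0, 0, -0.02], 0, 0],
    [[0, 0, -0.05], 0, 0],
    [[0, 0, -0.08], 0, 0],
    [[0, 0, -0.1], 0, 0],
    [[0, 0, -0.11], 0, 0]
  ],
  "squeeze": 50
}}

```text
time_s: 6.97
tool_pos: [0.6413, -0.1874, 0.2027]
ee_rot: [2.395, 2.027, 0.003]
wrist_force: [0.3, -0.2, -1.5]
finger_gap: 0.0247
grasp_force: 51.1
```

Emit:
{"api": "move_arm", "payload": {
  "rows": [
    [[-0.02, -0.008, 0], 0, 0],
    [[-0.05, -0.021, 0], 0, 0],
    [[-0.085, -0.035, 0], 0, 0],
    [[-0.12, -0.05, 0], 0, 0],
    [[-0.16, -0.0666, 0], 0, 0]
  ]
}}

```text
time_s: 7.38
tool_pos: [0.5652, -0.3042, 0.1987]
ee_rot: [-2.395, -2.03, 0.0]
wrist_force: [0.4, -0.7, -2.4]
finger_gap: 0.0242
grasp_force: 51.1
```

Emit:
{"api": "move_arm", "payload": {
  "rows": [
    [[-0.04, -0.0166, 0], 0, 0],
    [[-0.08, -0.033, 0], 0, 0],
    [[-0.11, -0.046, 0], 0, 0],
    [[-0.14, -0.058, 0], 0, 0],
    [[-0.1584, -0.066, 0], 0, 0]
  ]
}}

```text
time_s: 7.8
tool_pos: [0.4912, -0.4224, 0.1987]
ee_rot: [-2.399, -2.026, 0.002]
wrist_force: [0.2, -0.1, -2.8]
finger_gap: 0.0244
grasp_force: 51.1
```

Emit:
{"api": "move_arm", "payload": {
  "rows": [
    [[0, 0, 0], 0, 0],
    [[0, 0, 0.03], 0, 0],
    [[0, 0, 0.06], 0, 0],
    [[0, 0, 0.09], 0, 0],
    [[0, 0, 0.09], 0, 0]
  ]
}}

```text
time_s: 8.22
tool_pos: [0.4903, -0.4161, 0.1215]
ee_rot: [-2.388, -2.023, 0.0]
wrist_force: [-1.4, 1.1, -4.0]
finger_gap: 0.0246
grasp_force: 51.1
```

```bash
python3 - <<'E'
from h import *
go([.4935,-.420,.0265],-.165)
b=snap('scene','scene4')
cv2.imwrite('pics/c5.png',cv2.resize(b[150:300,310:470],(640,600),interpolation=2))
E
```

```text
t 8.22 tcp [ 0.4903 -0.4161  0.1215] yaw -0.165 tilt [ 0.007 -0.009 -1.   ] F [-1.4  1.1 -4. ] gap 0.0246 grip 51.1 q [-0.8   0.38 -0.1   1.11  0.    0.93]
shift [-0.005   0.0057  0.1187] turn -0.0001
```

View pics/c5.png

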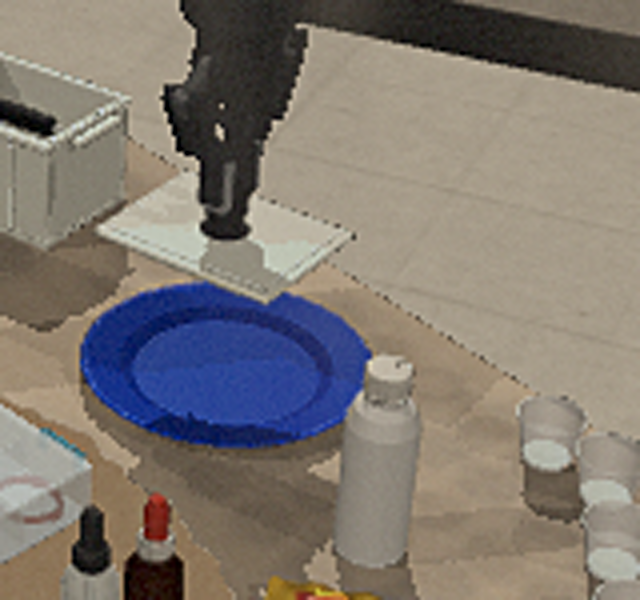

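Emit:
{"api": "move_arm", "payload": {
  "rows": [
    [[0, 0, 0.03], 0, 0],
    [[0, 0, 0.06], 0, 0],
    [[0, 0, 0.085], 0, 0],
    [[0, 0, 0.105], 0, 0],
    [[0, 0, 0.116], 0, 0]
  ]
}}

```text
time_s: 8.68
tool_pos: [0.4934, -0.4197, 0.0344]
ee_rot: [-2.396, -2.03, -0.0]
wrist_force: [-0.5, 0.6, -1.9]
finger_gap: 0.0247
grasp_force: 51.1
```

Emit:
{"api": "move_arm", "payload": {
  "rows": [
    [[0, 0, 0.001], 0, 0],
    [[0, 0, 0.003], 0, 0],
    [[0, 0, 0.005], 0, 0],
    [[0, 0, 0.007], 0, 0],
    [[0, 0, 0.008], 0, 0]
  ]
}}

```text
time_s: 9.1
tool_pos: [0.4938, -0.4212, 0.0296]
ee_rot: [2.396, 2.028, 0.0]
wrist_force: [0.1, -0.2, -1.6]
finger_gap: 0.0248
grasp_force: 51.1
```

```bash
python3 - <<'E'
from h import *
go([.4935,-.420,.0265],-.165)
E
```

```text
t 9.1 tcp [ 0.4938 -0.4212  0.0296] yaw -0.166 tilt [-0.001  0.002 -1.   ] F [ 0.1 -0.2 -1.6] gap 0.0248 grip 51.1 q [-0.81  0.46 -0.18  0.92  0.    0.93]
shift [ 0.0014 -0.0007  0.0039] turn -0.0007
```

Emit:
{"api": "move_arm", "payload": {
  "rows": [
    [[0, 0, 0.002], 0, 0],
    [[0, 0, 0.003], 0, 0],
    [[0, 0, 0.004], 0, 0],
    [[0, 0, 0.005], 0, 0],
    [[0, 0, 0.005], 0, 0]
  ]
}}

```text
time_s: 9.52
tool_pos: [0.4933, -0.4207, 0.0258]
ee_rot: [2.398, 2.029, -0.0]
wrist_force: [-2.8, 1.7, 5.0]
finger_gap: 0.0247
grasp_force: 51.9
```

Contact: the force is now +5 N. I release and rise.

Emit:
{"api": "move_arm", "payload": {
  "rows": [
    [[0, 0, 0], 0, 1],
    [[0, 0, 0], 0, 1],
    [[0, 0, 0], 0, 1],
    [[0, 0, 0], 0, 1],
    [[0, 0, -0.005], 0, 1]
  ]
}}

```text
time_s: 9.93
tool_pos: [0.4926, -0.4199, 0.0276]
ee_rot: [-2.397, -2.028, 0.0]
wrist_force: [0.7, -0.2, 0.7]
finger_gap: 0.0828
grasp_force: 0.0
```

Emit:
{"api": "move_arm", "payload": {
  "rows": [
    [[0, 0, -0.02], 0, 1],
    [[0, 0, -0.06], 0, 1],
    [[0, 0, -0.1], 0, 1],
    [[0, 0, -0.15], 0, 1],
    [[0, 0, -0.2], 0, 1]
  ]
}}

```text
time_s: 10.35
tool_pos: [0.4925, -0.4198, 0.1895]
ee_rot: [-2.397, -2.028, 0.0]
wrist_force: [0.9, -0.1, 0.7]
finger_gap: 0.0858
grasp_force: 0.0
```

```bash
python3 - <<'E'
from h import *
go([.640,-.1864,.2],-.165)
a=snap('top','top2');b=snap('scene','scene5')
cv2.imwrite('pics/c6.png',np.hstack([cv2.resize(a[130:280,270:440],None,fx=3,fy=3,interpolation=2)[:450],cv2.resize(b[150:275,280:375],(285,375),interpolation=2)[:450] if 0 else cv2.resize(b[140:290,280:375],(285,450),interpolation=2)]))
E
```

```text
t 10.35 tcp [ 0.4925 -0.4198  0.1895] yaw -0.166 tilt [ 0.001 -0.001 -1.   ] F [ 0.9 -0.1  0.7] gap 0.0858 grip 0.0 q [-0.81  0.33 -0.01  1.23 -0.    0.93]
shift [ 0.3182  0.1336 -0.013 ] turn -0.0007
```

View pics/c6.png

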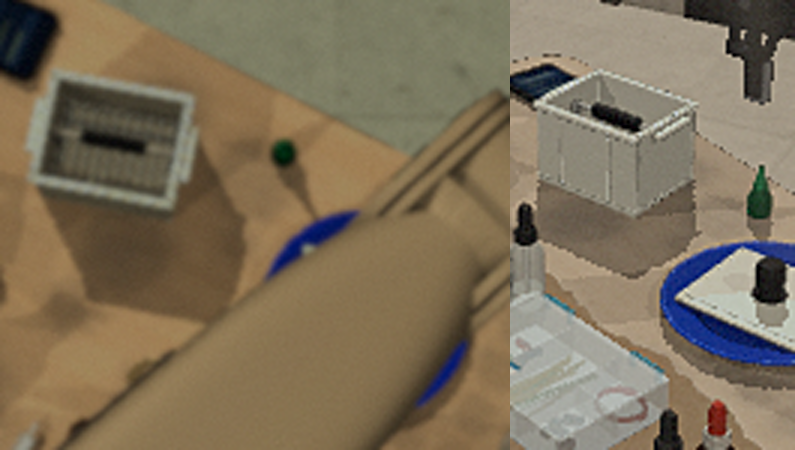

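The lid lies flat on the plate. The rack grip is in view at top px (307,177) and scene px (316,179). I measure it and refine the open dish's edges.

```bash
python3 - <<'E'
from h import *
T=cv2.imread('pics/top2.png');S=cv2.imread('pics/scene5.png');T0=cv2.imread('pics/top0.png')
def blob(im,b,thr):
    m=np.zeros(im.shape[:2],np.uint8);x0,y0,x1,y1=b
    m[y0:y1,x0:x1]=(im[y0:y1,x0:x1].max(2)<thr)*255
    c=max(cv2.findContours(m,0,1)[0],key=cv2.contourArea);return cv2.minAreaRect(c)
rT=blob(T,(293,168,322,187),50);rS=blob(S,(306,170,326,188),60)
print(rT,rS,'grip tri',tri(rS[0],rT[0]),'onz .078',onz('top',*rT[0],.078))
b=cv2.boxPoints(rT);P=np.array([onz('top',*p,.078) for p in b])[:,:2]
for i in range(2):
    d=P[i+1]-P[i];print('side',np.linalg.norm(d).round(4),'angle',np.arctan2(d[1],d[0]).round(3))
# edges: saturation-free brightness: white-ness = min channel (blue) relative
def edges(im,C,z,nm):
    g=cv2.GaussianBlur(im[:,:,0].astype(np.float32),(0,0),.7)
    C=np.array(C);lines=[]
    for i in range(4):
        a,b=C[i],C[(i+1)%4];t=(b-a)/np.linalg.norm(b-a);n=np.array([t[1],-t[0]]) # outward for clockwise order in image
        pts=[]
        for f in np.r_[np.linspace(.08,.25,7),np.linspace(.75,.92,7)]:
            p=a+f*(b-a);s=np.arange(-3,3.01,.1);q=p+s[:,None]*n
            v=cv2.remap(g,q[:,0:1].astype(np.float32),q[:,1:2].astype(np.float32),cv2.INTER_LINEAR).ravel()
            k=np.argmin(np.gradient(v));pts.append(q[k])
        pts=np.array(pts,np.float32);vx,vy,x,y=cv2.fitLine(pts,cv2.DIST_HUBER,0,.01,.01).ravel()
        nn=np.array([-vy,vx]);lines.append((nn[0],nn[1],nn@[x,y]));print(i,'rms',np.std(pts@nn).round(2),'shift',((pts-a)@n).mean().round(2))
    Q=[np.linalg.solve([lines[i-1][:2],lines[i][:2]],[lines[i-1][2],lines[i][2]]) for i in range(4)]
    P=np.array([onz('top',*q,z) for q in Q])[:,:2]
    y=P[0]+P[3]-P[1]-P[2];x=P[0]+P[1]-P[2]-P[3]
    print(nm,P.mean(0).round(4),'yaw',np.arctan2(-y[0],y[1]).round(3),np.arctan2(x[1],x[0]).round(3),np.linalg.norm(y)/2,np.linalg.norm(x)/2)
t=lambda u,v:(170+u/4-.4,130+v/4-.4)
edges(T0,[t(*c) for c in[(118,262),(303,306),(268,460),(73,412)]],.088,'open')
edges(T0,[t(*c) for c in[(468,90),(660,124),(630,278),(441,243)]],.093,'lid')
u=lambda u,v:(270+u/3-.4,130+v/3-.4)
edges(T,[u(*c) for c in[(55,72),(195,95),(177,213),(32,181)]],.088,'covered')
cv2.imwrite('pics/c7.png',cv2.resize(T0[185:255,180:260],None,fx=8,fy=8,interpolation=2))
E
```

```text
((307.13458251953125, 176.82691955566406), (20.592195510864258, 4.706787109375), 11.309932708740234) ((314.7671203613281, 178.7876739501953), (16.5028018951416, 4.68164587020874), 20.556047439575195) grip tri (array([ 0.64220541, -0.18513884,  0.06813246]), np.float64(0.0007177228559243901)) onz .078 [ 0.64017384 -0.18599001  0.078     ]
side 0.013 angle -0.168
side 0.056 angle -1.76
0 rms 0.25 shift 0.69
1 rms 0.39 shift -0.66
2 rms 0.4 shift 0.21
3 rms 0.45 shift 1.34
open [0.52   0.0525] yaw -0.227 -0.221 0.1332767265304671 0.10666333257900112
0 rms 0.26 shift 0.24
1 rms 0.2 shift -0.26
2 rms 0.33 shift -0.29
3 rms 0.22 shift 1.11
lid [ 0.6419 -0.1846] yaw -0.177 -0.177 0.13239233922729188 0.10642855379639775
0 rms 0.22 shift 0.64
1 rms 0.37 shift -0.67
2 rms 0.37 shift -0.01
3 rms 0.44 shift 2.19
covered [ 0.641  -0.1847] yaw -0.178 -0.173 0.13442573103987263 0.10691163595200172
```

View pics/c7.png

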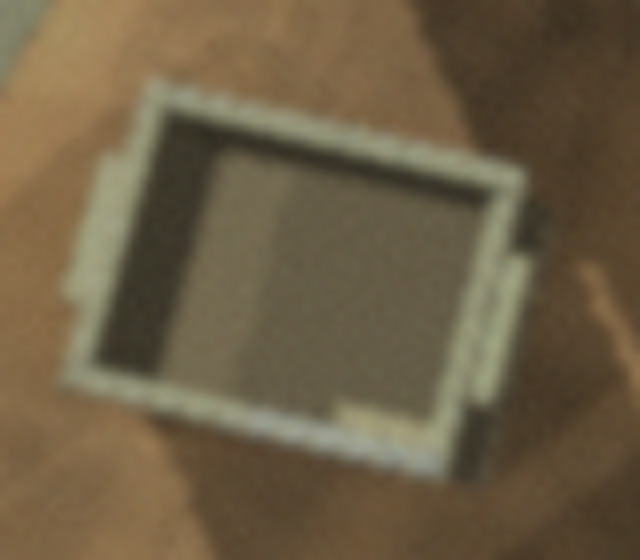

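The open dish is at about (0.519, 0.051) with yaw −0.219, after correcting the edge method's small bias. In the crop its corners are at (150,82), (525,165), (450,478) and (62,382). The grip is at (0.641, −0.186), so I go there with the fingers half open to fit inside the dish.

Emit:
{"api": "move_arm", "payload": {
  "rows": [
    [[0.03, 0.0125, 0], 0, 0.5],
    [[0.075, 0.031, 0], 0, 0.5],
    [[0.12, 0.05, 0], 0, 0.5],
    [[0.16, 0.067, 0], 0, 0.5],
    [[0.2, 0.0837, 0], 0, 0.5]
  ]
}}

```text
time_s: 10.87
tool_pos: [0.5862, -0.2722, 0.1883]
ee_rot: [-2.398, -2.029, -0.0]
wrist_force: [-0.1, -0.4, -0.2]
finger_gap: 0.0431
grasp_force: 0.0
```

Emit:
{"api": "move_arm", "payload": {
  "rows": [
    [[0.04, 0.0167, 0], 0.006, 0.5],
    [[0.08, 0.033, 0], 0.006, 0.5],
    [[0.11, 0.046, 0], 0.006, 0.5],
    [[0.1195, 0.05, 0], 0.006, 0.5],
    [[0.1195, 0.05, 0], 0.006, 0.5]
  ]
}}

```text
time_s: 11.28
tool_pos: [0.6416, -0.1841, 0.1881]
ee_rot: [-2.403, -2.023, 0.0]
wrist_force: [-0.0, -0.4, -0.4]
finger_gap: 0.0424
grasp_force: 0.0
```

Emit:
{"api": "move_arm", "payload": {
  "rows": [
    [[0, 0, 0], 0, 0.5],
    [[0, 0, 0], 0, 0.5],
    [[0, 0, 0.03], 0, 0.5],
    [[0, 0, 0.06], 0, 0.5],
    [[0, 0, 0.06], 0, 0.5]
  ]
}}

```text
time_s: 11.7
tool_pos: [0.6366, -0.1864, 0.1354]
ee_rot: [-2.404, -2.011, 0.007]
wrist_force: [-1.2, -0.2, -2.1]
finger_gap: 0.0423
grasp_force: 0.0
```

Emit:
{"api": "move_arm", "payload": {
  "rows": [
    [[0, 0, 0], 0, 0.5],
    [[0, 0, 0], 0, 0.5],
    [[0, 0, 0], 0, 0.5]
  ]
}}

```text
time_s: 11.95
tool_pos: [0.6418, -0.1872, 0.1424]
ee_rot: [2.406, 2.016, 0.002]
wrist_force: [-0.4, -0.3, 0.2]
finger_gap: 0.0429
grasp_force: 0.0
```

```bash
python3 - <<'E'
from h import *
go([.641,-.1857,.060],-.175)
a=snap('top','top3');b=snap('scene','scene6')
cv2.imwrite('pics/c8.png',np.hstack([cv2.resize(a[140:240,260:350],(450,500),interpolation=2),cv2.resize(b[130:230,280:345],(325,500),interpolation=2)]))
E
```

```text
t 11.95 tcp [ 0.6418 -0.1872  0.1424] yaw -0.176 tilt [-0.001  0.003 -1.   ] F [-0.4 -0.3  0.2] gap 0.0429 grip 0.0 q [-0.38  0.39 -0.03  1.15 -0.    1.37]
shift [ 0.0017 -0.0016  0.103 ] turn -0.0006
```

View pics/c8.png

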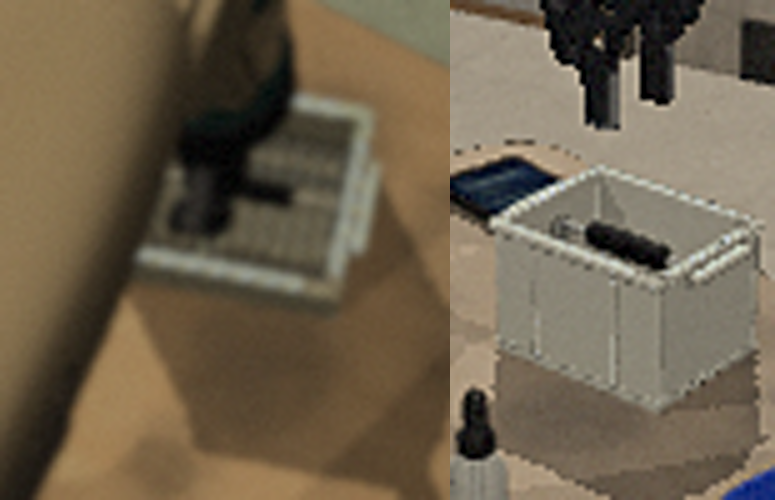

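The fingers straddle the grip bar (crop scene mid x≈628 for both). I descend and grip.

Emit:
{"api": "move_arm", "payload": {
  "rows": [
    [[0, 0, 0.03], 0, 0.5],
    [[0, 0, 0.055], 0, 0.5],
    [[0, 0, 0.078], 0, 0.5],
    [[0, 0, 0.095], 0, 0.5],
    [[0, 0, 0.1], 0, 0.5]
  ]
}}

```text
time_s: 12.47
tool_pos: [0.6396, -0.1855, 0.0586]
ee_rot: [-2.405, -2.017, 0.002]
wrist_force: [-0.1, 0.6, -1.4]
finger_gap: 0.0427
grasp_force: 0.0
```

Emit:
{"api": "move_arm", "payload": {
  "rows": [
    [[0, 0, 0], 0, 0.5],
    [[0, 0, 0], 0, 0.5],
    [[0, 0, 0], 0, 0],
    [[0, 0, 0], 0, 0],
    [[0, 0, 0], 0, 0]
  ],
  "squeeze": 50
}}

```text
time_s: 12.88
tool_pos: [0.6409, -0.1863, 0.0619]
ee_rot: [2.407, 2.018, -0.0]
wrist_force: [-4.1, 0.1, 3.1]
finger_gap: 0.0098
grasp_force: 49.1
```

Emit:
{"api": "move_arm", "payload": {
  "rows": [
    [[0, 0, 0], 0, 0],
    [[0, 0, 0], 0, 0],
    [[0, 0, 0], 0, 0],
    [[0, 0, 0], 0, 0],
    [[0, 0, 0], 0, 0]
  ]
}}

```text
time_s: 13.3
tool_pos: [0.6405, -0.1862, 0.0617]
ee_rot: [2.407, 2.019, -0.001]
wrist_force: [-3.9, 0.5, 6.1]
finger_gap: 0.0097
grasp_force: 49.0
```

Emit:
{"api": "move_arm", "payload": {
  "rows": [
    [[0, 0, -0.003], 0, 0],
    [[0, 0, -0.006], 0, 0],
    [[0, 0, -0.009], 0, 0],
    [[0, 0, -0.012], 0, 0],
    [[0, 0, -0.012], 0, 0]
  ]
}}

```text
time_s: 13.72
tool_pos: [0.6411, -0.1861, 0.0703]
ee_rot: [2.407, 2.019, 0.0]
wrist_force: [0.6, -0.3, -3.3]
finger_gap: 0.0098
grasp_force: 48.7
```

```bash
python3 - <<'E'
from h import *
go([.519,.051,.17],-.219)
E
```

```text
t 13.72 tcp [ 0.6411 -0.1861  0.0703] yaw -0.175 tilt [-0.  0. -1.] F [ 0.6 -0.3 -3.3] gap 0.0098 grip 48.7 q [-0.38  0.45 -0.1   1.02  0.    1.37]
shift [ 0.2653 -0.2018 -0.1248] turn 0.0294
```

The rack is held at 3.3 N. I lift it straight out and carry it over the open dish.

Emit:
{"api": "move_arm", "payload": {
  "rows": [
    [[0, 0, -0.015], 0, 0],
    [[0, 0, -0.04], 0, 0],
    [[0, 0, -0.07], 0, 0],
    [[0, 0, -0.1], 0, 0],
    [[0, 0, -0.125], 0, 0]
  ]
}}

```text
time_s: 14.13
tool_pos: [0.6413, -0.1862, 0.1726]
ee_rot: [2.406, 2.018, 0.001]
wrist_force: [0.5, -0.3, -3.1]
finger_gap: 0.0096
grasp_force: 49.0
```

Emit:
{"api": "move_arm", "payload": {
  "rows": [
    [[0, 0, -0.008], 0, 0],
    [[0, 0, -0.01], 0, 0],
    [[0.02, -0.0152, -0.01], 0, 0],
    [[0.05, -0.038, -0.01], 0, 0],
    [[0.085, -0.0647, -0.01], 0, 0]
  ]
}}

```text
time_s: 14.55
tool_pos: [0.6009, -0.1103, 0.1762]
ee_rot: [-2.408, -2.015, 0.002]
wrist_force: [0.4, 0.3, -3.6]
finger_gap: 0.0095
grasp_force: 49.0
```

Emit:
{"api": "move_arm", "payload": {
  "rows": [
    [[0.035, -0.0266, 0], 0, 0],
    [[0.07, -0.0533, 0], 0, 0],
    [[0.105, -0.08, 0], 0, 0],
    [[0.135, -0.1028, 0], 0, 0],
    [[0.16, -0.1218, 0], 0, 0]
  ]
}}

```text
time_s: 14.97
tool_pos: [0.525, 0.0349, 0.1762]
ee_rot: [-2.404, -2.018, 0.004]
wrist_force: [-0.2, 0.3, -3.6]
finger_gap: 0.0098
grasp_force: 49.0
```

Emit:
{"api": "move_arm", "payload": {
  "rows": [
    [[0.0199, -0.0152, 0], 0.015, 0],
    [[0.0199, -0.0152, 0], 0.0293, 0],
    [[0.0199, -0.0152, 0], 0.0293, 0],
    [[0.0199, -0.0152, 0], 0.0293, 0],
    [[0.0199, -0.0152, 0], 0.0293, 0]
  ]
}}

```text
time_s: 15.38
tool_pos: [0.519, 0.0501, 0.1775]
ee_rot: [-2.451, -1.965, 0.001]
wrist_force: [-0.1, -0.8, -4.0]
finger_gap: 0.0097
grasp_force: 49.0
```

Emit:
{"api": "move_arm", "payload": {
  "rows": [
    [[0, 0, 0], 0, 0],
    [[0, 0, 0], 0, 0]
  ]
}}

```text
time_s: 15.55
tool_pos: [0.5192, 0.05, 0.1779]
ee_rot: [-2.452, -1.964, 0.0]
wrist_force: [0.9, 0.2, -2.9]
finger_gap: 0.0099
grasp_force: 49.0
```

```bash
python3 - <<'E'
from h import *
go([.519,.051,.14],-.219)
a=snap('top','top4');b=snap('scene','scene7')
cv2.imwrite('pics/c9.png',np.hstack([cv2.resize(a[170:270,175:265],(405,450),interpolation=2),cv2.resize(b[130:220,190:265],(375,450),interpolation=2)]))
# predicted rack corners (bottom & rim) in scene at present pose, and dish
E
```

```text
t 15.55 tcp [0.5192 0.05   0.1779] yaw -0.22 tilt [-0. -0. -1.] F [ 0.9  0.2 -2.9] gap 0.0099 grip 49.0 q [-0.03  0.12 -0.31  1.14 -0.    1.76]
shift [ 0.0012 -0.0005  0.0474] turn -0.0007
```

View pics/c9.png

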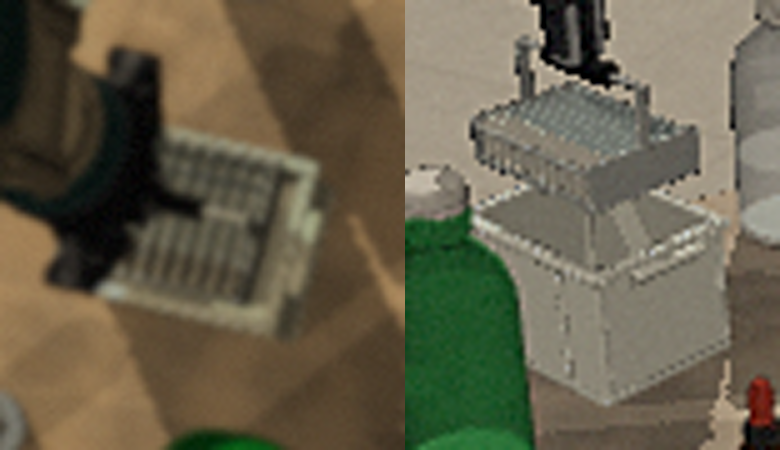

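The rack hangs level over the dish, roughly centred. I compare its visible corners with the predicted ones to check the offset in the hand.

```bash
python3 - <<'E'
from h import *
a=-.22;X=np.array([np.cos(a),np.sin(a),0]);Y=np.array([-np.sin(a),np.cos(a),0]);O=np.array([.5192,.05,.1779-.0567])
px=lambda u,v:(190+(u-405+.5)/5-.5,130+(v+.5)/5-.5)
for nm,l,o in(('frontbot',(-.042,-.055,0),(597,212)),('fronttop',(-.042,-.055,.03),(590,180)),('rightbot',(.042,-.055,0),(699,168)),('righttop',(.042,-.055,.03),(699,127)),('lefttop',(-.042,.055,.03),(474,125))):
    P=O+X*l[0]+Y*l[1]+np.array([0,0,l[2]]);p=np.array(proj('scene',P));e=np.array(px(*o))-p
    Q=onz('scene',*px(*o),P[2])-P
    print(nm,p.round(1),'err px',e.round(2),'mm along rack x,y',(Q@X*1e3).round(1),(Q@Y*1e3).round(1))
D=np.array([.519,.051,0])
for nm,l,o in(('dfront',(-.053,-.066,.088),(602,284)),('dright',(.053,-.066,.088),(727,217)),):
    P=D+X*l[0]+Y*l[1]+np.array([0,0,l[2]]);Q=onz('scene',*px(*o),P[2])-P
    print(nm,'mm',(Q@X*1e3).round(1),(Q@Y*1e3).round(1))
# inner right edge of dish vs rack in top view: rack end edge and inner rim
E
```

```text
frontbot [227.3 172.4] err px [ 0.67 -0.37] mm along rack x,y 2.8 0.4
fronttop [226.4 162.9] err px [0.19 2.72] mm along rack x,y -11.3 -14.3
rightbot [249.1 163. ] err px [-0.73  0.22] mm along rack x,y -2.5 0.5
righttop [248.5 153.8] err px [-0.07  1.24] mm along rack x,y -6.1 -6.5
lefttop [202.3 152.5] err px [1.08 2.09] mm along rack x,y -7.3 -14.6
dfront mm -2.6 -9.5
dright mm -2.5 0.4
```

Emit:
{"api": "move_arm", "payload": {
  "rows": [
    [[0, 0, 0.01], 0, 0],
    [[0, 0, 0.02], 0, 0],
    [[0, 0, 0.03], 0, 0],
    [[0, 0, 0.035], 0, 0],
    [[0, 0, 0.035], 0, 0]
  ]
}}

```text
time_s: 16.07
tool_pos: [0.5172, 0.0508, 0.148]
ee_rot: [-2.449, -1.964, 0.005]
wrist_force: [-0.4, -0.6, -4.1]
finger_gap: 0.0093
grasp_force: 49.0
```

Emit:
{"api": "move_arm", "payload": {
  "rows": [
    [[0, 0, 0.004], 0, 0],
    [[0, 0, 0.008], 0, 0],
    [[0, 0, 0.012], 0, 0],
    [[0, 0, 0.016], 0, 0],
    [[0, 0, 0.02], 0, 0]
  ]
}}

```text
time_s: 16.48
tool_pos: [0.519, 0.0507, 0.1339]
ee_rot: [2.451, 1.965, 0.0]
wrist_force: [-0.0, -0.4, -3.0]
finger_gap: 0.0095
grasp_force: 49.1
```

The rack is inside the rim with no contact. I continue down.

Emit:
{"api": "move_arm", "payload": {
  "rows": [
    [[0, 0, 0.008], 0, 0],
    [[0, 0, 0.016], 0, 0],
    [[0, 0, 0.024], 0, 0],
    [[0, 0, 0.032], 0, 0],
    [[0, 0, 0.04], 0, 0]
  ]
}}

```text
time_s: 16.9
tool_pos: [0.5186, 0.0507, 0.1012]
ee_rot: [-2.451, -1.965, 0.001]
wrist_force: [-0.2, 0.7, -3.3]
finger_gap: 0.0096
grasp_force: 49.0
```

Emit:
{"api": "move_arm", "payload": {
  "rows": [
    [[0, 0, 0.008], 0, 0],
    [[0, 0, 0.016], 0, 0],
    [[0, 0, 0.024], 0, 0],
    [[0, 0, 0.03], 0, 0],
    [[0, 0, 0.035], 0, 0]
  ]
}}

```text
time_s: 17.32
tool_pos: [0.5186, 0.0507, 0.0733]
ee_rot: [-2.451, -1.965, 0.001]
wrist_force: [0.8, 0.1, -4.4]
finger_gap: 0.0096
grasp_force: 49.1
```

Emit:
{"api": "move_arm", "payload": {
  "rows": [
    [[0, 0, 0], 0, 0],
    [[0, 0, 0.001], 0, 0],
    [[0, 0, 0.003], 0, 0],
    [[0, 0, 0.005], 0, 0],
    [[0, 0, 0.006], 0, 0]
  ]
}}

```text
time_s: 17.73
tool_pos: [0.5191, 0.0507, 0.0694]
ee_rot: [2.451, 1.965, 0.001]
wrist_force: [0.7, -0.5, -3.5]
finger_gap: 0.0094
grasp_force: 49.0
```

Emit:
{"api": "move_arm", "payload": {
  "rows": [
    [[0, 0, 0.001], 0, 0],
    [[0, 0, 0.003], 0, 0],
    [[0, 0, 0.005], 0, 0],
    [[0, 0, 0.0065], 0, 0],
    [[0, 0, 0.008], 0, 0]
  ]
}}

```text
time_s: 18.15
tool_pos: [0.5188, 0.0507, 0.0627]
ee_rot: [-2.451, -1.965, 0.0]
wrist_force: [0.1, 0.2, -4.1]
finger_gap: 0.0095
grasp_force: 49.1
```

Emit:
{"api": "move_arm", "payload": {
  "rows": [
    [[0, 0, 0.001], 0, 0],
    [[0, 0, 0.002], 0, 0],
    [[0, 0, 0.0025], 0, 0],
    [[0, 0, 0.003], 0, 0],
    [[0, 0, 0.003], 0, 0]
  ]
}}

```text
time_s: 18.57
tool_pos: [0.5182, 0.051, 0.0618]
ee_rot: [-2.45, -1.965, 0.001]
wrist_force: [-5.4, 0.6, 8.5]
finger_gap: 0.0095
grasp_force: 50.5
```

The rack is on the floor at the expected height of 0.0618 m. I release it with a limited opening and rise.

Emit:
{"api": "move_arm", "payload": {
  "rows": [
    [[0, 0, 0], 0, 0.4],
    [[0, 0, 0], 0, 0.4],
    [[0, 0, 0], 0, 0.4],
    [[0, 0, 0], 0, 0.4],
    [[0, 0, 0], 0, 0.4]
  ]
}}

```text
time_s: 18.98
tool_pos: [0.5193, 0.0506, 0.0605]
ee_rot: [2.451, 1.965, 0.001]
wrist_force: [-0.9, -0.1, -0.9]
finger_gap: 0.0344
grasp_force: 0.0
```

Emit:
{"api": "move_arm", "payload": {
  "rows": [
    [[0, 0, -0.01], 0, 0.4],
    [[0, 0, -0.03], 0, 0.4],
    [[0, 0, -0.06], 0, 0.4],
    [[0, 0, -0.1], 0, 0.4],
    [[0, 0, -0.14], 0, 0.4]
  ]
}}

```text
time_s: 19.4
tool_pos: [0.518, 0.0507, 0.1734]
ee_rot: [-2.45, -1.965, 0.002]
wrist_force: [0.6, 0.4, 0.5]
finger_gap: 0.0341
grasp_force: 0.0
```

Emit:
{"api": "move_arm", "payload": {
  "rows": [
    [[0, 0, -0.04], 0, 0.4],
    [[0, 0, -0.08], 0, 0.4],
    [[0, 0, -0.1], 0, 0.4],
    [[0, 0, -0.1], 0, 0.4],
    [[0, 0, -0.1], 0, 0.4]
  ]
}}

```text
time_s: 19.82
tool_pos: [0.5198, 0.0507, 0.254]
ee_rot: [2.449, 1.964, 0.004]
wrist_force: [-0.5, 0.0, 0.1]
finger_gap: 0.0341
grasp_force: 0.0
```

```bash
python3 - <<'E'
from h import *
go([.519,.051,.2],-.219)
S=snap('scene','scene8');T=snap('top','top5');S0=cv2.imread('pics/scene0.png')
m=np.zeros((400,640),np.uint8);b=(212,162,246,186)
m[b[1]:b[3],b[0]:b[2]]=(S[b[1]:b[3],b[0]:b[2]].max(2)<60)*255
r=cv2.minAreaRect(max(cv2.findContours(m,0,1)[0],key=cv2.contourArea));print('grip blob',r,onz('scene',*r[0],.072))
a=-.219;O=np.array([.519,.051,.071]);Y=np.array([-np.sin(a),np.cos(a),0])
print('pred',proj('scene',O),proj('scene',O+.03*Y),proj('scene',O-.03*Y))
# lid on plate: knob pixel vs prediction
m[:]=0;m[215:250,350:385]=(S[215:250,350:385].max(2)<60)*255
x,y,w,h=cv2.boundingRect(max(cv2.findContours(m,0,1)[0],key=cv2.contourArea));print('knob',x,y,w,h,'pred top/neck',proj('scene',[.4935,-.42,.052]),proj('scene',[.4935,-.42,.02]))
d=cv2.absdiff(S,S0).max(2)
for nm,(x0,y0,x1,y1) in dict(dropAB=(255,205,292,245),wash=(254,122,280,165),glue=(393,238,415,292),pair=(325,275,358,318),openbase=(215,190,252,212),covbase=(290,185,340,208)).items(): print(nm,(d[y0:y1,x0:x1]>40).mean().round(3))
E
```

```text
t 19.82 tcp [0.5198 0.0507 0.254 ] yaw -0.219 tilt [ 0.001  0.003 -1.   ] F [-0.5  0.   0.1] gap 0.0341 grip 0.0 q [-0.03  0.07 -0.19  1.3  -0.    1.76]
shift [ 0.0001 -0.0012  0.0674] turn -0.0
grip blob ((226.90005493164062, 177.70001220703125), (14.758047103881836, 4.919349670410156), 26.56505012512207) [0.51443083 0.04917452 0.072     ]
pred (np.float64(227.3685199884793), np.float64(177.26674463414201)) (np.float64(221.0106963066051), np.float64(174.37434801770746)) (np.float64(233.87526175501387), np.float64(180.22688930175727))
knob 361 226 11 15 pred top/neck (np.float64(366.7046219867517), np.float64(226.3779686259955)) (np.float64(366.0668872025449), np.float64(236.56003209462202))
dropAB 0.001
wash 0.0
glue 0.034
pair 0.0
openbase 0.0
covbase 0.006
```

The rack grip is within half a pixel of its predicted place on the dish floor. The lid knob sits at the plate centre, and the bottles and dishes have not moved. I hand in.

```bash
python3 -c "
from workcell import bot
print(bot.sign_off())"
```

```text
the job is handed in; nothing more can be done
None
```

I handed the job in at about 20 s on the robot clock; no verdict came back, but by the last camera and force checks the lid lies knob up on the plate, the rack stands flat and released in the open dish, and the dishes and bottles have not moved.

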